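# Pin the caddy to its dock

### The arm

A 6-joint arm with a two-finger parallel gripper is mounted at the origin on the work surface. World frame = base frame: x ahead of the robot, y to its left, z up, the work surface at z = 0. Lengths are in m, angles in rad, forces in N, time in s.
With the tool pointing down it reaches from about 0.375 to 0.975 m from the base axis. Payload 3.8 kg.
Tool frame: the origin (TCP) lies where the fingers leave the gripper's body, on its centre line; the fingertips stand 73 mm ahead of it and the grasp point (between the pads) lies 54 mm ahead of it (nose_length is the distance from the TCP to the fingertips, in m); z points along the fingers, y is the line along which they close (so a half turn about z gives the same grasp; the last joint's range is limited). The gripper opens to 85 mm and grips with 20 to 120 N. Pads are 22 mm wide; open, the fingers measure 114 mm over their backs; the gripper's body (76 mm by 85 mm) begins 54 mm behind the grasp point. The pads swing forward as they close: fully open they stand 13 mm farther back than shut.
Start: joints at [-1.241, 0.264, 1.604, -0, 1.274, -0.037], TCP at [0.242, -0.63, 0.304] pointing down, gripper open.
Joint ranges: [-2.63, 2.63], [-0.94, 2.18], [0.31, 2.57], [-1.31, 4.45], [0, 2.66], [-2.55, 2.55]. Speed limits (rad/s): [2.57, 2.57, 3.14, 3.14, 3.14, 3.14].

### API

Orientations are given as a rotation vector (axis times angle).
In Python, from workcell import read_state, read_camera, calibration, finish_job, look_for, cut_out, tip_of, nose_length gives the robot as it stands.
- The arm moves only by the tool step_arm, never from a script. Its argument "targets" is a list of rows, each a list of 3 entries, a list of its own where there are three numbers: the turn, a rotation vector about the tool's x, y, z in rad, then the shift along the tool's x, y, z in mm, then the finger opening in mm, from 0 to 85.4. In form: [[[ax, ay, az], [x, y, z], grip], ...]. A call has 1 to 5 rows; each row shifts and turns the commanded pose from where the row before left it, along the tool's axes as they then stand; what a row does not reach is not made up. A row lasts 1/12 s, in which the tool goes at most 41.7 mm and 7.16 degrees, less where a joint would pass 70% of its speed; a pose out of reach is approached as far as the arm can. A call with a gripper value outside its range is refused whole. The fingers move at their own pace and stop on an object; "grip_force" is the grip in N (left out, the last holds). Time passes only in rows, so rows that do not move let the fingers close. It gives the time, the measured TCP pose, the force, the opening and the grip force at its end, in the units of the state.
- read_state(): the state, without advancing time (a new reading comes with each control period).
- read_camera(name): name is "side" or "top" or "wrist"; returns the picture (384x512x3 uint8, red, green, blue); there is no depth.
- calibration(name): a dict with "camera_matrix" (3x3 intrinsics, pixels), "R" (3x3) and "t" (3): a world point X has camera coordinates R X + t. Camera axes: x right, y down, z forward; pixel columns grow to the right and rows downward; lengths in m; the calibration is good to about 2 mm. A picture is of the moment at which its call begins: read the wrist's pose just before it. calibration takes no time and is no camera call; for the wrist camera it gives the pose at the moment of the call.
- finish_job(): hands the job in; it is judged then, once.
Trained networks look in the newest picture that a camera, given by its name, has taken for a name from the list of things; names that differ only in an ending like _2 or _b are one class to them, and where a whole thing is asked for, a point or a joint stands for the part that bears it (a point fixed in the world has none). Each returns a list of dicts, best first, with "score" (0 to 1); they miss things now and then, are a little off and sometimes report something else, mostly with a low value. They report only what shows in the picture. A call takes as long as a camera call.
- look_for(camera, query): "extent" ([left, top, right, bottom] in pixels, round what is visible of it).
- cut_out(camera, query): "region" (384x512 bool, what is visible of it) and "extent" ([left, top, right, bottom] in pixels, round what is visible of it).
- tip_of(camera, query): "at" ([row, column] in pixels: a listed point, or the origin of a listed thing).
The state is a dict: "time": time; "q": joint angles; "joint_vel": joint speeds; "joint_torque": joint torques, N m; "tool_pos": TCP position; "tcp_rot": TCP orientation; "wrist_force": force on the tool from outside, world axes, zero at the start; "torque": the same for the moment, N m; "width": opening from 0.0 (shut) to 1.0 (fully open); "grip_force": force on a finger pad.
Only numpy, scipy, OpenCV 4.12 (cv2) and the standard library are available. Lean on these libraries where they do the work, as an engineer would, in place of code of your own. Each camera call takes 0.05 s, during which the arm holds its last target. There are 200 camera calls.

### The job

Slide the white caddy along its rail until it is fully home, with the slot of its steel tongue under the hole of the bracket, then take the steel pin out of its stand and thread it down through the bracket's upper plate, the tongue and the lower plate until its collar sits flat on the bracket, and let go. The bracket can be set a little to either side, so feel gently for the hole and never press hard with the pin; leave the other things where they are.

Things in the scene. Friction and masses are not known exactly. Their poses are not given: they have to be found in the camera images.
- dock: Fixed grey rail plate on the ledge, 124 mm (its x) by 310 mm (its y, from -35 to +275), 6 mm thick. It carries the bracket at its -y end and the sliding caddy on its +y part. Origin on the ledge under the NOMINAL axis of the bracket's holes; +y runs along the rail from bracket to caddy, z up.
- bracket_top (a point): Fixed to the dock: NOMINAL centre of the hole in the bracket's upper plate, 64 mm above the ledge. The steel bracket is a bridge 92 mm (dock x) by 36 mm: two plates 6 mm thick, tops at 20 and 64 mm, each with a 12 mm round hole, in line. It is clamped in slots: the true holes lie -12 to +12 mm along dock x from this point (0 along y), which is not measured.
- caddy (a joint): Slide of the white caddy along the dock's +y, in m: 0 = home, the tongue's slot exactly in line with the bracket's holes; larger = further from the bracket (start 0.03 to 0.06). A stop lies 1.5 mm past home (-0.0015). About 3 N of friction; it stays where it is left.
- tongue_slot (a point): Centre of the slot in the caddy's steel tongue, at the tongue's top, 42 mm above the ledge; moves with the caddy. The tongue is a flat bar 54 mm wide, 6 mm thick, that runs from the caddy between the bracket's two plates. The slot is 40 mm (dock x) by 12 mm (dock y), so it clears every bracket setting.
- caddy_grip (a point): Centre of the upright grip fin on the caddy's lid: 50 mm (dock x) by 16 mm (dock y) by 36 mm high, 101 to 137 mm above the ledge. Moves with the caddy; axes as the dock's; at home at dock x = 0, y = 140 mm. The white plastic caddy is 100 x 100 mm under a 106 x 106 mm lid, top at 101 mm.
- pin_head (a point): Steel pin, about 90 g, 98 mm long, upright in its stand. This point: centre of its head, z up along the pin. Square grip 16 x 16 mm (sides along x, y) from 17 below to 21 mm above; collar 25 mm wide, underside 21 mm below this point; then the shaft, 10 mm thick, 56 mm long, its flat end 77 mm below this point, narrowed to 9 mm by a chamfer 1 mm high.
- stand: Fixed white ceramic stand, a round block 60 mm across and 64 mm high with a 17 mm hole; the pin hangs in it with its collar on the top. Origin at the centre of its underside.
- mug: Red plastic mug, 76 mm across, 90 mm high, a bystander. Origin at the centre of its underside.
- holder: Glass holder (68 mm across, 100 mm high) with two toothbrushes reaching 185 mm, a bystander. Origin at the centre of its underside.
- tongue_cleaner: U-shaped steel tongue cleaner lying flat, 120 x 50 mm, 6 mm thick, a bystander. Origin at the centre of its underside.
- hairbrush: Small round plastic hairbrush lying flat, 150 mm long, 24 mm high, origin under the centre of its round head, handle 117 mm long towards its -x, a bystander. Origin on the ledge.
- lotion: White lotion bottle, 54 mm across, 150 mm high, a bystander. Origin at the centre of its underside.
- soap_dish: Ceramic soap dish with soap, 90 x 120 mm, 28 mm high, a bystander. Origin at the centre of its underside.

How it is judged:
By the outcome, as a careful person would: the job done as asked, in the order asked, and still so for the second after the job is handed in, with the robot touching nothing.
It also fails if it takes over 72 s, if anything falls off the work surface, if the arm or the gripper's body presses on something with over 40 N, if the wrist force passes 120 N, or if a joint passes its speed limit or range.

## Working session

There is one attempt and no reset: what is moved stays moved. The work goes in short steps, Python scripts to look and compute and a tool call to move; the robot and the scene stay as the last step left them, time stands still between calls to the robot, and variables do not carry over. Pictures are saved under pics/ and viewed, at most 10 in all, crops included, and the job is handed in when it is done.

Besides the shell and the picture viewer there is one more tool, called as name([rows], argument=value, ...), one row to a line, values as JSON. step_arm: Moves the arm, as the interface text tells. Its arguments: {"type":"object","properties":{"targets":{"type":"array","items":{"type":"array"}},"grip_force":{"type":"number"}},"required":["targets"]}

```bash
mkdir -p pics; ls; cat > h.py <<'E'
import numpy as np, cv2
from workcell import *
from scipy.spatial.transform import Rotation as Ro
def ray(cam,rc,c=None):
    c=c or calibration(cam);K,R,t=[np.array(c[k]) for k in("camera_matrix","R","t")]
    d=R.T@np.linalg.inv(K)@np.array([rc[1],rc[0],1.]);return -R.T@t,d/np.linalg.norm(d)
def onz(cam,rc,z,c=None):
    o,d=ray(cam,rc,c);return o+d*(z-o[2])/d[2]
def proj(cam,X,c=None):
    c=c or calibration(cam);p=np.array(c["camera_matrix"])@(np.array(c["R"])@np.array(X)+np.array(c["t"]));return p[:2]/p[2]
def tri(rs):
    A=0;b=0
    for o,d in rs:
        P=np.eye(3)-np.outer(d,d);A=A+P;b=b+P@o
    return np.linalg.solve(A,b)
def save(cam,n):
    im=read_camera(cam);cv2.imwrite('pics/'+n,im[:,:,::-1]);return im
E
python3 - <<'E'
from h import *
a=save('top','a.png');b=save('side','b.png');
cv2.imwrite('pics/ab.png',np.vstack([a,b])[:,:,::-1][:, :] if 0 else cv2.resize(np.hstack([a,b])[:,:,::-1],(800,300)))
s=read_state();print(s['tool_pos'],s['tcp_rot'],s['wrist_force'],nose_length if not callable(nose_length) else nose_length())
for q in['dock','bracket_top','tongue_slot','caddy_grip','pin_head','stand']:
    print(q,[(c,[(np.round(x['at']),round(x['score'],2)) for x in tip_of(c,q)[:2]]) for c in('top','side')])
for c in('top','side'):
    k=calibration(c);R=np.array(k['R']);print(c,-R.T@np.array(k['t']),R[2],k['camera_matrix'])
E
```

```text
pics
[ 0.24190431 -0.62960291  0.30264489] [-3.08686041e+00 -5.72552011e-01  5.10670593e-04] [-0.07430389 -0.18615723 -1.13206535] 0.0726
dock [('top', [(array([231., 268.]), 0.58)]), ('side', [(array([295., 222.]), 0.23), (array([308., 281.]), 0.22)])]
bracket_top [('top', [(array([230., 269.]), 0.66)]), ('side', [(array([206., 238.]), 0.76)])]
tongue_slot [('top', [(array([229., 254.]), 0.87), (array([209., 198.]), 0.3)]), ('side', [(array([200., 231.]), 0.57)])]
caddy_grip [('top', [(array([209., 197.]), 0.85)]), ('side', [(array([149., 226.]), 0.6)])]
pin_head [('top', [(array([241., 406.]), 0.52)]), ('side', [(array([310., 281.]), 0.56)])]
stand [('top', [(array([243., 394.]), 0.92)]), ('side', [(array([329., 279.]), 0.71)])]
top [0.43015024 0.10272192 1.00835669] [ 0.19164884  0.01641641 -0.98132626] [[363.63932276   0.         263.03257146]
 [  0.         363.63932276 193.09871486]
 [  0.           0.           1.        ]]
side [ 0.25604    -0.59693477  0.82657296] [ 0.31301232  0.65743159 -0.68542468] [[382.50059895   0.         258.56619397]
 [  0.         382.50059895 190.32198431]
 [  0.           0.           1.        ]]
```

View pics/a.png

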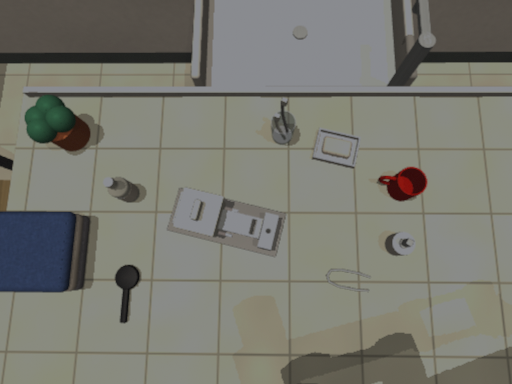

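View pics/b.png

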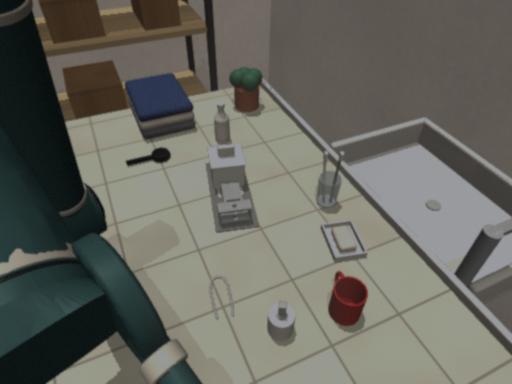

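The top view shows the dock running at a slant from the bracket (col 268, row 231) to the caddy fin (col 197, row 209), with the pin in its stand at (403, 242). The side view agrees.

```bash
python3 - <<'E'
from h import *
P={'bracket_top':((230,269),(206,238),.064),'tongue':((229,254),(200,231),.042),'grip':((209,197),(149,226),.119),'pin':((241,406),(310,281),.085)}
for n,(a,b,z) in P.items():
    print(n,onz('top',a,z).round(4),onz('side',b,z).round(4),tri([ray('top',a),ray('side',b)]).round(4))
im=read_camera('top')
for q in['caddy','bracket_top','dock','stand','pin_head','caddy_grip']:
    for x in cut_out('top',q)[:1]:
        r=cv2.minAreaRect(np.argwhere(x['region']).astype(np.float32));print(q,round(x['score'],2),np.round(x['extent']),x['region'].sum(),np.round(r[0],1),np.round(r[1],1),r[2])
c=im[170:270,150:300][:,:,::-1];c=cv2.resize(c,(750,500),interpolation=cv2.INTER_CUBIC);cv2.imwrite('pics/c.png',c)
E
```

```text
bracket_top [0.5171 0.1023 0.064 ] [0.5253 0.0996 0.064 ] [0.5213 0.1011 0.0632]
tongue [0.5215 0.1421 0.042 ] [0.5237 0.1504 0.042 ] [0.5207 0.1418 0.0511]
grip [0.5629 0.2809 0.119 ] [0.5647 0.2882 0.119 ] [0.5618 0.2796 0.1259]
pin [ 0.4899 -0.2414  0.085 ] [ 0.4839 -0.2421  0.085 ] [ 0.4874 -0.2414  0.0824]
caddy 0.69 [172. 188. 263. 241.] 2739 [217.1 219. ] [87.7 43. ] 74.47589111328125
bracket_top 0.88 [169. 188. 286. 257.] 4908 [221.4 227. ] [110.9  45.9] 75.30268096923828
dock 0.6 [167. 187. 286. 258.] 5025 [220.7 227.1] [111.9  47.5] 76.40904998779297
stand 0.73 [385. 235. 415. 258.] 482 [243.5 400. ] [30. 23.] 90.0
pin_head 0.6 [177. 188. 261. 238.] 2730 [216.6 219. ] [88. 42.] 75.96376037597656
caddy_grip 0.87 [176. 187. 262. 237.] 2699 [216.6 219. ] [87.6 42. ] 75.96376037597656
```

View pics/c.png

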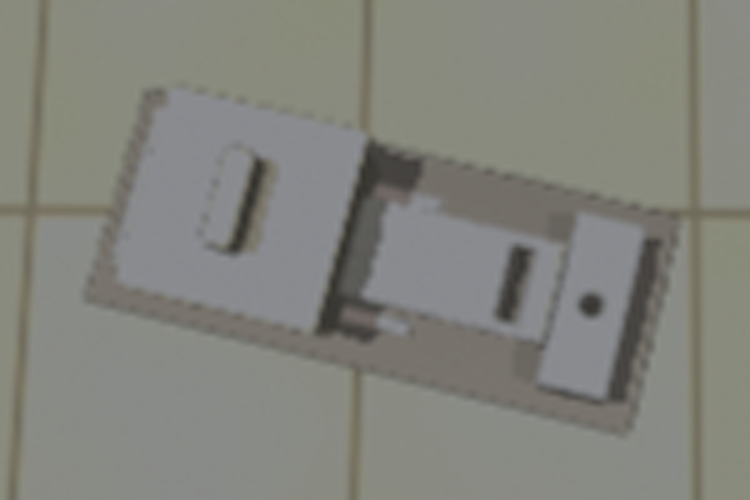

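```bash
python3 - <<'E'
from h import *
f=lambda u,v,z: onz('top',(170+(v+.5)/5-.5,150+(u+.5)/5-.5),z)
C=np.array([f(680,213,.006),f(629,436,.006),f(86,299,.006),f(148,90,.006)])
M=np.array([[62,-35],[-62,-35],[-62,275],[62,275]])/1e3
# fit
a=C[:,:2]-C[:,:2].mean(0);m=M-M.mean(0)
th=np.arctan2((m[:,0]*a[:,1]-m[:,1]*a[:,0]).sum(),(m*a).sum());R=np.array([[np.cos(th),-np.sin(th)],[np.sin(th),np.cos(th)]])
o=C[:,:2].mean(0)-R@M.mean(0);print('yaw',np.degrees(th),'o',o,'res',((a-m@R.T)*1e3).round(1).tolist())
loc=lambda X:(R.T@(X[:2]-o)*1e3).round(1)
print('hole',f(591,305,.064),loc(f(591,305,.064)));
print('platectr',loc(f(590,306,.064)))
for p in[(575,212),(643,225),(605,402),(537,387)]:print(loc(f(*p,.064)))
fin=[(232,148),(262,152)]
for p in[(160,86),(370,133),(318,334),(110,283)]:print('lid',loc(f(*p,.101)))
for p in[(230,146),(258,156),(234,253),(203,244)]:print('fin',loc(f(*p,.137)))
for p in[(514,247),(535,250),(518,320),(497,318)]:print('slot',loc(f(*p,.042)))
E
```

```text
yaw -13.193431821628746 o [0.51883545 0.10378599] res [[0.9, 0.8], [-0.6, 0.7], [1.0, -0.8], [-1.4, -0.7]]
hole [0.51554088 0.10537105 0.064     ] [-3.6  0.8]
platectr [-4.2  1.2]
[41.8 20.3]
[ 43.4 -15.9]
[-50.2 -17.8]
[-51.1  18. ]
lid [ 50.3 240.6]
lid [ 51.8 129.6]
lid [-52.7 128.7]
lid [-52.7 237. ]
fin [ 24.1 188.5]
fin [ 22.5 173.9]
fin [-26.  172.4]
fin [-25.3 188.2]
slot [18.8 48.5]
slot [19.9 37.2]
slot [-18.5  37.1]
slot [-20.   48.2]
```

step_arm([
  [[0,0,0],[24.9,-29.4,0],85],
  [[0,0,0],[24.9,-29.4,0],85],
  [[0,0,0],[24.9,-29.4,0],85],
  [[0,0,0],[24.9,-29.4,0],85],
  [[0,0,0],[24.9,-29.4,0],85],
])

```text
time: 1.47
tool_pos: [0.3058, -0.4466, 0.3038]
tcp_rot: [3.089, 0.572, 0.0]
wrist_force: [1.1, -0.2, 0.5]
width: 0.992
grip_force: 0.0
```

step_arm([
  [[0,0,0],[24.9,-29.4,0],85],
  [[0,0,0],[24.9,-29.4,0],85],
  [[0,0,0],[24.9,-29.4,0],85],
  [[0,0,0],[24.9,-29.4,0],85],
  [[0,0,0],[24.9,-29.4,0],85],
])

```text
time: 1.88
tool_pos: [0.3692, -0.2646, 0.3042]
tcp_rot: [3.088, 0.572, 0.001]
wrist_force: [1.2, -0.1, -0.2]
width: 0.993
grip_force: 0.0
```

step_arm([
  [[0,0,0],[24.9,-29.4,0],85],
  [[0,0,0],[24.9,-29.4,0],85],
  [[0,0,0],[24.9,-29.4,0],85],
  [[0,0,0],[24.9,-29.4,0],85],
  [[0,0,0],[24.9,-29.4,0],85],
])

```text
time: 2.3
tool_pos: [0.4328, -0.0826, 0.3044]
tcp_rot: [3.088, 0.573, 0.002]
wrist_force: [0.7, -0.7, -0.5]
width: 0.997
grip_force: 0.0
```

step_arm([
  [[0,0,0],[24.9,-29.4,0],85],
  [[0,0,0],[24.9,-29.4,0],85],
  [[0,0,0],[24.9,-29.4,0],85],
  [[0,0,0],[24.9,-29.4,0],85],
  [[0,0,0],[24.9,-29.4,0],85],
])

```text
time: 2.72
tool_pos: [0.4963, 0.0995, 0.3043]
tcp_rot: [3.089, 0.574, 0.001]
wrist_force: [1.1, -0.5, 0.7]
width: 0.993
grip_force: 0.0
```

step_arm([
  [[0,0,0],[24.9,-29.4,0],85],
  [[0,0,0],[24.9,-29.4,0],85],
  [[0,0,0],[24.9,-29.4,0],85],
  [[0,0,0],[24.9,-29.4,0],85],
  [[0,0,0],[24.9,-29.4,0],85],
])

```text
time: 3.13
tool_pos: [0.5599, 0.2813, 0.304]
tcp_rot: [3.089, 0.574, 0.001]
wrist_force: [1.0, -0.5, -0.4]
width: 0.992
grip_force: 0.0
```

step_arm([
  [[0,0,-0.1212],[0,0,0],85],
  [[0,0,-0.1212],[0,0,0],85],
  [[0,0,-0.1212],[0,0,0],85],
  [[0,0,-0.1212],[0,0,0],85],
  [[0,0,-0.1212],[0,0,0],85],
])

```text
time: 3.55
tool_pos: [0.5596, 0.2795, 0.3037]
tcp_rot: [2.773, 1.477, -0.0]
wrist_force: [-0.4, 0.9, 0.7]
width: 0.999
grip_force: 0.0
```

step_arm([
  [[0,0,-0.1212],[0,0,0],85],
  [[0,0,-0.1212],[0,0,0],85],
  [[0,0,-0.1212],[0,0,0],85],
  [[0,0,-0.1212],[0,0,0],85],
  [[0,0,-0.1212],[0,0,0],85],
])

```text
time: 3.97
tool_pos: [0.5596, 0.2793, 0.304]
tcp_rot: [2.206, 2.237, 0.0]
wrist_force: [0.4, -0.4, -0.4]
width: 0.997
grip_force: 0.0
```

step_arm([
  [[0,0,-0.1212],[0,0,0],85],
  [[0,0,-0.1212],[0,0,0],85],
  [[0,0,-0.1212],[0,0,0],85],
  [[0,0,-0.1212],[0,0,0],85],
  [[0,0,-0.1212],[0,0,0],85],
])

```text
time: 4.38
tool_pos: [0.5596, 0.2793, 0.3039]
tcp_rot: [1.438, 2.793, 0.0]
wrist_force: [-0.1, 0.1, -0.7]
width: 0.995
grip_force: 0.0
```

step_arm([
  [[0,0,-0.1212],[0,0,0],85],
  [[0,0,-0.1212],[0,0,0],85],
  [[0,0,-0.1212],[0,0,0],85],
  [[0,0,-0.1212],[0,0,0],85],
  [[0,0,-0.1212],[0,0,0],85],
])

```text
time: 4.8
tool_pos: [0.5596, 0.2793, 0.304]
tcp_rot: [0.539, 3.095, 0.0]
wrist_force: [0.1, 0.1, -1.0]
width: 0.995
grip_force: 0.0
```

step_arm([
  [[0,0,-0.1212],[0,0,0],85],
  [[0,0,0],[0,0,0],85],
  [[0,0,0],[0,0,0],85],
])

```text
time: 5.05
tool_pos: [0.5596, 0.2793, 0.3039]
tcp_rot: [0.365, 3.12, 0.0]
wrist_force: [-0.9, 0.4, 1.1]
width: 0.997
grip_force: 0.0
```

```bash
cat >> h.py <<'E'
def st():
    s=read_state();R=Ro.from_rotvec(s['tcp_rot']).as_matrix()
    print('t',round(s['time'],2),'p',np.round(np.array(s['tool_pos'])*1e3,1),'yaw',round(np.degrees(np.arctan2(R[1,0],R[0,0])),2),'zdir',R[:,2].round(4),'F',np.round(s['wrist_force'],1),'T',np.round(s['torque'],2),'w',round(s['width']*85.4,1),'g',round(s['grip_force'],1))
    return s,R
E
python3 - <<'E'
from h import *
s,R=st();print(np.round(s['q'],2))
c=calibration('wrist');Rc=np.array(c['R']);print(-Rc.T@np.array(c['t']),Rc[2])
im=save('wrist','w1.png')
for q in['caddy_grip','tongue_slot','bracket_top']:
    for x in tip_of('wrist',q)[:2]:print(q,x['score'],np.round(x['at'],1),onz('wrist',x['at'],{'c':.119,'t':.042,'b':.064}[q[0]],c))
E
```

```text
t 5.05 p [559.6 279.3 303.9] yaw 166.65 zdir [ 1.e-04  0.e+00 -1.e+00] F [-0.9  0.4  1.1] T [ 0.   -0.02  0.01] w 85.1 g 0.0
[ 0.42  0.17  1.72  0.    1.25 -0.91]
[0.49295067 0.29587062 0.37395081] [ 0.26576853 -0.06341971 -0.96194856]
caddy_grip 0.56 [187.1 259.4] [0.55878282 0.28509214 0.119     ]
tongue_slot 0.64 [171.5 132.4] [0.52860781 0.14841496 0.042     ]
bracket_top 0.6 [175.5  84.2] [0.51867576 0.10784898 0.064     ]
```

View pics/w1.png

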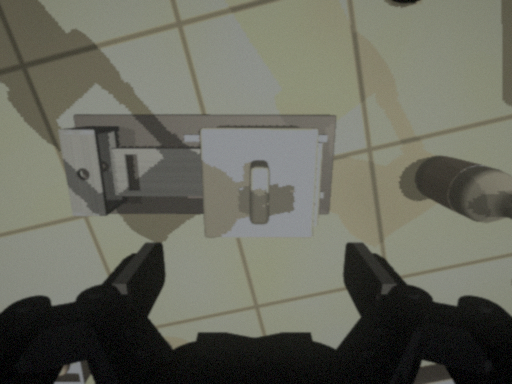

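```bash
python3 - <<'E'
from h import *
th=np.radians(-13.2);R=np.array([[np.cos(th),-np.sin(th)],[np.sin(th),np.cos(th)]]);o=np.array([.5188,.1038])
loc=lambda X:(R.T@(X[:2]-o)*1e3).round(1)
for n,p,z in[('hole',(174,83),.064),('finL',(190,249.5),.137),('finR',(190,270),.137),('lidL',(180,203),.101),('lidR',(180,319),.101),
 ('d1',(115,75),.006),('d2',(115,335),.006),('d3',(213,331),.006)]:
    X=onz('wrist',p,z);print(n,X.round(4),loc(X))
p=np.array(read_state()['tool_pos']);print(loc(p))
E
```

```text
hole [0.5172 0.1072 0.064 ] [-2.4  2.9]
finL [0.5546 0.2775 0.137 ] [ -4.8 177.3]
finR [0.5584 0.2936 0.137 ] [ -4.8 193.9]
lidL [0.5449 0.2352 0.101 ] [ -4.6 133.9]
lidR [0.5694 0.3393 0.101 ] [ -4.5 240.8]
d1 [0.4533 0.0895 0.006 ] [-60.5 -28.9]
d2 [0.5231 0.3862 0.006 ] [-60.3 275.9]
d3 [0.6424 0.362  0.006 ] [ 61.4 279.6]
[ -0.4 180.1]
```

step_arm([
  [[0,0,0],[0,1,30],60],
  [[0,0,0],[0,1,30],60],
  [[0,0,0],[0,1,30],60],
  [[0,0,0],[0,0,20],60],
  [[0,0,0],[0,0,11],60],
])

```text
time: 5.67
tool_pos: [0.5584, 0.2814, 0.1792]
tcp_rot: [-0.361, -3.116, 0.004]
wrist_force: [-0.7, 0.6, -1.2]
width: 0.705
grip_force: 0.0
```

step_arm([
  [[0,0,0],[0,0,0],10],
  [[0,0,0],[0,0,0],10],
  [[0,0,0],[0,0,0],10],
  [[0,0,0],[0,0,0],10],
  [[0,0,0],[0,0,0],10],
], grip_force=40)

```text
time: 6.08
tool_pos: [0.5616, 0.2829, 0.1853]
tcp_rot: [0.36, 3.117, 0.004]
wrist_force: [0.4, 1.5, 3.4]
width: 0.177
grip_force: 42.7
```

step_arm([
  [[0,0,0],[0,0,0],10],
  [[0,0,0],[0,0,0],10],
  [[0,0,0],[0,0,0],10],
], grip_force=40)

```text
time: 6.33
tool_pos: [0.5616, 0.2829, 0.1854]
tcp_rot: [0.36, 3.117, 0.004]
wrist_force: [0.2, 0.9, 6.4]
width: 0.178
grip_force: 43.2
```

step_arm([
  [[0,0,0],[0,-4,-1],10],
  [[0,0,0],[0,-9,-1],10],
  [[0,0,0],[0,-9,0],10],
  [[0,0,0],[0,-9,0],10],
  [[0,0,0],[0,-5,0],10],
])

```text
time: 6.75
tool_pos: [0.5529, 0.2464, 0.1854]
tcp_rot: [0.36, 3.118, 0.002]
wrist_force: [4.1, 2.3, -1.5]
width: 0.174
grip_force: 42.1
```

step_arm([
  [[0,0,0],[0,-2,0],10],
  [[0,0,0],[0,0,0],10],
  [[0,0,0],[0,0,0],10],
])

```text
time: 7.0
tool_pos: [0.5524, 0.2443, 0.1854]
tcp_rot: [0.36, 3.119, -0.001]
wrist_force: [4.4, -2.1, 0.6]
width: 0.177
grip_force: 42.4
```

```bash
cat >> h.py <<'E'
th=np.radians(-13.2);R2=np.array([[np.cos(th),-np.sin(th)],[np.sin(th),np.cos(th)]]);o2=np.array([.5188,.1038])
loc=lambda X:(R2.T@(np.array(X)[:2]-o2)*1e3).round(2)
E
python3 - <<'E'
from h import *
s,R=st();print(loc(s['tool_pos']),R2.T@np.array(s['wrist_force'])[:2])
E
```

```text
t 7.0 p [552.4 244.3 185.4] yaw 166.83 zdir [ 2.e-03 -8.e-04 -1.e+00] F [ 4.4 -2.1  0.6] T [-0.21 -0.79 -0.16] w 15.2 g 42.4
[  0.63 144.51] [ 4.77227974 -1.01178999]
```

Approach the stop in 1 mm steps.

step_arm([
  [[0,0,0],[0,-1,0],10],
  [[0,0,0],[0,-1,0],10],
  [[0,0,0],[0,0,0],10],
])

```text
time: 7.25
tool_pos: [0.5521, 0.2432, 0.1854]
tcp_rot: [0.36, 3.118, 0.001]
wrist_force: [5.1, 0.1, -1.9]
width: 0.18
grip_force: 42.2
```

step_arm([
  [[0,0,0],[0,-1,0],10],
  [[0,0,0],[0,0,0],10],
])

```text
time: 7.42
tool_pos: [0.552, 0.2424, 0.1854]
tcp_rot: [0.36, 3.118, 0.002]
wrist_force: [5.4, 0.7, -1.1]
width: 0.179
grip_force: 42.2
```

step_arm([
  [[0,0,0],[0,-1,0],10],
  [[0,0,0],[0,0,0],10],
])

```text
time: 7.58
tool_pos: [0.5517, 0.2414, 0.1854]
tcp_rot: [0.36, 3.118, 0.002]
wrist_force: [5.3, 1.4, -0.4]
width: 0.178
grip_force: 42.2
```

```bash
python3 - <<'E'
from h import *
s,R=st();print(loc(s['tool_pos']),R2.T@np.array(s['wrist_force'])[:2])
E
```

```text
t 7.58 p [551.7 241.4 185.4] yaw 166.84 zdir [ 2.6e-03  8.0e-04 -1.0e+00] F [ 5.3  1.4 -0.4] T [ 0.2  -0.89 -0.2 ] w 15.2 g 42.2
[  0.63 141.47] [4.79805015 2.54903123]
```

step_arm([
  [[0,0,0],[0,-1,0],10],
  [[0,0,0],[0,0,0],10],
])

```text
time: 7.75
tool_pos: [0.5515, 0.2404, 0.1854]
tcp_rot: [0.36, 3.118, 0.002]
wrist_force: [6.2, 2.0, -1.6]
width: 0.176
grip_force: 42.2
```

step_arm([
  [[0,0,0],[0,-1,0],10],
  [[0,0,0],[0,0,0],10],
])

```text
time: 7.92
tool_pos: [0.5514, 0.2401, 0.1854]
tcp_rot: [0.36, 3.118, 0.004]
wrist_force: [5.7, 3.6, -2.7]
width: 0.176
grip_force: 42.1
```

```bash
python3 - <<'E'
from h import *
s,R=st();print(loc(s['tool_pos']),R2.T@np.array(s['wrist_force'])[:2])
E
```

```text
t 7.92 p [551.4 240.1 185.4] yaw 166.82 zdir [ 0.0031  0.002  -1.    ] F [ 5.7  3.6 -2.7] T [ 0.47 -0.98 -0.2 ] w 15.0 g 42.1
[  0.6  140.09] [4.76294195 4.83376957]
```

step_arm([
  [[0,0,0],[0,-1,0],10],
  [[0,0,0],[0,0,0],10],
])

```text
time: 8.08
tool_pos: [0.5513, 0.24, 0.1854]
tcp_rot: [0.36, 3.117, 0.007]
wrist_force: [7.4, 6.7, -3.8]
width: 0.18
grip_force: 41.9
```

step_arm([
  [[0,0,0],[0,-1,0],10],
  [[0,0,0],[0,0,0],10],
])

```text
time: 8.25
tool_pos: [0.5513, 0.2398, 0.1854]
tcp_rot: [0.36, 3.117, 0.009]
wrist_force: [6.8, 9.9, -4.7]
width: 0.181
grip_force: 41.8
```

```bash
python3 - <<'E'
from h import *
s,R=st();print(loc(s['tool_pos']),R2.T@np.array(s['wrist_force'])[:2])
E
```

```text
t 8.25 p [551.3 239.8 185.4] yaw 166.81 zdir [ 0.0045  0.0053 -1.    ] F [ 6.8  9.9 -4.7] T [ 1.26 -1.15 -0.14] w 15.4 g 41.8
[  0.56 139.83] [ 4.36712439 11.23705596]
```

step_arm([
  [[0,0,0],[0,2,0],10],
  [[0,0,0],[0,1.5,0],10],
  [[0,0,0],[0,0,0],10],
])

```text
time: 8.5
tool_pos: [0.5515, 0.2405, 0.1854]
tcp_rot: [0.359, 3.119, -0.001]
wrist_force: [5.3, -0.5, 0.5]
width: 0.181
grip_force: 42.5
```

step_arm([
  [[0,0,0],[0,0.5,0],10],
  [[0,0,0],[0,0,0],10],
])

```text
time: 8.67
tool_pos: [0.5515, 0.2405, 0.1854]
tcp_rot: [0.359, 3.119, -0.002]
wrist_force: [4.3, -2.4, 0.2]
width: 0.179
grip_force: 42.5
```

```bash
cat >> h.py <<'E'
def pad():
    s,R=st();print('pad',loc(np.array(s['tool_pos'])+.054*R[:,2]),'Fd',(R2.T@np.array(s['wrist_force'])[:2]).round(1))
E
python3 -c "
from h import *
pad()"
```

```text
t 8.67 p [551.5 240.5 185.4] yaw 166.85 zdir [ 0.0017 -0.0014 -1.    ] F [ 4.3 -2.4  0.2] T [-0.37 -0.81 -0.19] w 15.3 g 42.5
pad [  0.74 140.49] Fd [ 4.7 -1.3]
```

step_arm([
  [[0,0,0],[0,1,0],10],
  [[0,0,0],[0,0,0],10],
])

```text
time: 8.83
tool_pos: [0.5517, 0.2412, 0.1854]
tcp_rot: [0.359, 3.119, -0.002]
wrist_force: [4.6, -3.1, 1.7]
width: 0.18
grip_force: 42.6
```

```bash
python3 -c "
from h import *
pad()"
```

```text
t 8.83 p [551.7 241.2 185.4] yaw 166.85 zdir [ 0.0015 -0.0017 -1.    ] F [ 4.6 -3.1  1.7] T [-0.43 -0.81 -0.21] w 15.3 g 42.6
pad [  0.73 141.23] Fd [ 5.2 -1.9]
```

step_arm([
  [[0,0,0],[0,0.55,0],10],
  [[0,0,0],[0,0,0],10],
])

```text
time: 9.0
tool_pos: [0.5518, 0.2417, 0.1854]
tcp_rot: [0.359, 3.119, -0.003]
wrist_force: [4.3, -4.2, 1.5]
width: 0.174
grip_force: 42.6
```

```bash
python3 -c "
from h import *
pad()"
```

```text
t 9.0 p [551.8 241.7 185.4] yaw 166.85 zdir [ 0.0015 -0.0018 -1.    ] F [ 4.3 -4.2  1.5] T [-0.48 -0.8  -0.18] w 14.9 g 42.6
pad [  0.76 141.71] Fd [ 5.1 -3.1]
```

step_arm([
  [[0,0,0],[0,-0.5,0],10],
  [[0,0,0],[0,0,0],60],
  [[0,0,0],[0,0,0],60],
  [[0,0,0],[0,0,0],60],
  [[0,0,0],[0,0,0],60],
])

```text
time: 9.42
tool_pos: [0.5501, 0.2423, 0.1844]
tcp_rot: [-0.359, -3.119, 0.001]
wrist_force: [-0.6, -0.8, -0.9]
width: 0.698
grip_force: 0.0
```

step_arm([
  [[0,0,0],[0,0,-5],60],
  [[0,0,0],[0,0,-20],60],
  [[0,0,0],[0,0,-30],60],
  [[0,0,0],[0,0,-30],60],
  [[0,0,0],[0,0,-30],60],
])

```text
time: 9.83
tool_pos: [0.5504, 0.2422, 0.301]
tcp_rot: [-0.359, -3.12, 0.001]
wrist_force: [0.6, 0.7, -0.4]
width: 0.701
grip_force: 0.0
```

step_arm([
  [[0,0,0],[-3.6,-37.3,0],85],
  [[0,0,0],[-3.6,-37.3,0],85],
  [[0,0,0],[-3.6,-37.3,0],85],
  [[0,0,0],[-3.6,-37.3,0],85],
  [[0,0,0],[-3.6,-37.3,0],85],
])

```text
time: 10.25
tool_pos: [0.5253, 0.0554, 0.3005]
tcp_rot: [0.358, 3.121, 0.0]
wrist_force: [0.7, -1.1, -1.0]
width: 0.993
grip_force: 0.0
```

step_arm([
  [[0,0,0],[-3.6,-37.3,0],85],
  [[0,0,0],[-3.6,-37.3,0],85],
  [[0,0,0],[-3.6,-37.3,0],85],
  [[0,0,0],[-3.6,-37.3,0],85],
  [[0,0,0],[-3.6,-37.3,0],85],
])

```text
time: 10.67
tool_pos: [0.5004, -0.1306, 0.3004]
tcp_rot: [0.359, 3.121, 0.0]
wrist_force: [0.4, 0.5, 0.5]
width: 0.995
grip_force: 0.0
```

step_arm([
  [[0,0,0],[-3.6,-37.3,0],85],
  [[0,0,0],[-3.6,-37.3,0],85],
  [[0,0,0],[-3.6,-37.3,0],85],
  [[0,0,0.122],[0,0,0],85],
  [[0,0,0.122],[0,0,0],85],
])

```text
time: 11.08
tool_pos: [0.4854, -0.2428, 0.3002]
tcp_rot: [-0.751, -3.05, 0.0]
wrist_force: [-0.2, 0.5, 0.2]
width: 1.0
grip_force: 0.0
```

step_arm([
  [[0,0,0.122],[0,0,0],85],
  [[0,0,0.122],[0,0,0],85],
  [[0,0,0.122],[0,0,0],85],
  [[0,0,0.122],[0,0,0],85],
  [[0,0,0.122],[0,0,0],85],
])

```text
time: 11.5
tool_pos: [0.486, -0.2404, 0.3002]
tcp_rot: [-1.628, -2.687, -0.0]
wrist_force: [0.3, 0.1, -0.6]
width: 0.997
grip_force: 0.0
```

step_arm([
  [[0,0,0.122],[0,0,0],85],
  [[0,0,0.122],[0,0,0],85],
  [[0,0,0.122],[0,0,0],85],
  [[0,0,0.122],[0,0,0],85],
  [[0,0,0],[0,0,0],85],
])

```text
time: 11.92
tool_pos: [0.486, -0.2403, 0.3002]
tcp_rot: [-2.225, -2.217, -0.0]
wrist_force: [0.2, 0.3, -0.6]
width: 0.995
grip_force: 0.0
```

```bash
python3 - <<'E'
from h import *
s,R=st();c=calibration('wrist')
im=read_camera('wrist');w=im.copy()
for x in tip_of('wrist','pin_head')[:2]:print(x['score'],np.round(x['at'],1),onz('wrist',x['at'],.085,c).round(4))
for x in tip_of('wrist','stand')[:2]:print('stand',x['score'],np.round(x['at'],1),onz('wrist',x['at'],0,c).round(4))
t=save('top','t2.png');cc=cv2.resize(t[190:260,160:290],(520,280),interpolation=cv2.INTER_CUBIC)
u,v=proj('wrist',[.487,-.241,.09],c).astype(int);print(u,v)
k=w[max(0,v-70):v+70,max(0,u-70):u+70];k=cv2.resize(k,(k.shape[1]*4,k.shape[0]*4),interpolation=cv2.INTER_CUBIC)[:560]
cv2.imwrite('pics/w2.png',k[:,:,::-1]);cv2.imwrite('pics/t2c.png',cc[:,:,::-1])
print('crop origin',max(0,u-70),max(0,v-70))
E
```

```text
t 11.92 p [ 486.  -240.3  300.2] yaw 89.8 zdir [-1.e-04  1.e-04 -1.e+00] F [ 0.2  0.3 -0.6] T [-0.02  0.07 -0.06] w 85.0 g 0.0
0.8 [185.4 254.7] [ 0.4876 -0.2433  0.085 ]
stand 0.59 [167.4 253.6] [ 0.4864 -0.2421  0.    ]
254 184
crop origin 184 114
```

View pics/w2.png

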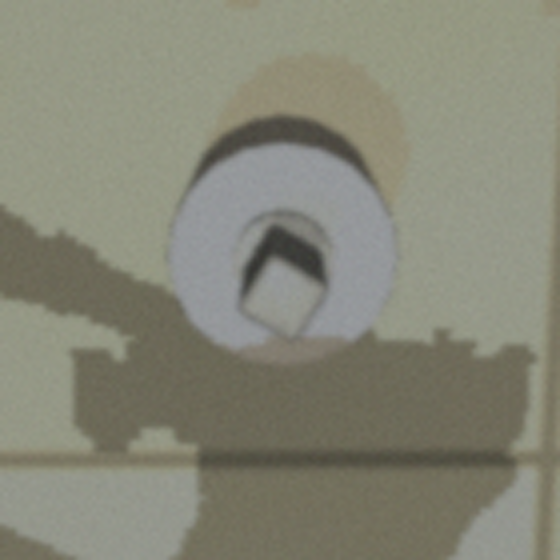

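View pics/t2c.png

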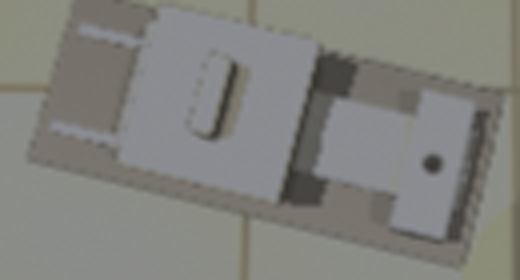

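The pin's square head is rotated about 35-40° in the wrist view, with its top-face corners near crop (282,258), (328,290), (290,338) and (242,305). The top view shows the caddy slid up to the bracket.

```bash
python3 - <<'E'
from h import *
f=lambda u,v:onz('wrist',(114+(v+.5)/4-.5,184+(u+.5)/4-.5),.106)[:2]
P=np.array([f(282,258),f(328,290),f(290,338),f(242,305)]);print(P.round(4),P.mean(0).round(4))
d=np.roll(P,-1,0)-P;print(np.linalg.norm(d,axis=1)*1e3,np.degrees(np.arctan2(d[:,1],d[:,0]))%90)
# stand rim ellipse centre z=.064, crop x 168..396, y 140..363
print('stand',f(282,252) , onz('wrist',(114+252/4,184+282/4),.064))
# bracket hole in t2 crop (432,163)/4
X=onz('top',(190+163.5/4-.5,160+432.5/4-.5),.064);print('hole',X.round(4),loc(X))
E
```

```text
[[ 0.4871 -0.2313]
 [ 0.4974 -0.2386]
 [ 0.489  -0.2499]
 [ 0.4781 -0.2422]] [ 0.4879 -0.2405]
[12.66904392 14.09218241 13.30875876 14.09005624] [54.63813121 53.0275786  54.48883535 50.42259385]
stand [ 0.48709952 -0.22995079] [ 0.48751424 -0.23981516  0.064     ]
hole [0.5161 0.1058 0.064 ] [-3.07  1.36]
```

step_arm([
  [[0,0,0.107],[0,0,0],60],
  [[0,0,0.107],[0,0,0],60],
  [[0,0,0.107],[0,0,0],60],
  [[0,0,0.107],[0,0,0],60],
  [[0,0,0.107],[0,0,0],60],
])

```text
time: 12.53
tool_pos: [0.4861, -0.2405, 0.2999]
tcp_rot: [-2.733, -1.55, 0.0]
wrist_force: [0.7, 0.2, -0.1]
width: 0.701
grip_force: 0.0
```

step_arm([
  [[0,0,0.107],[0,0,0],60],
  [[0,0,0],[0.9,1.5,30],60],
  [[0,0,0],[0,0,30],60],
  [[0,0,0],[0,0,30],60],
  [[0,0,0],[0,0,30],60],
])

```text
time: 12.95
tool_pos: [0.488, -0.2407, 0.1791]
tcp_rot: [2.807, 1.409, 0.001]
wrist_force: [0.5, -0.4, -0.4]
width: 0.701
grip_force: 0.0
```

step_arm([
  [[0,0,0],[0,0,15],60],
  [[0,0,0],[0,0,13],60],
  [[0,0,0],[0,0,5],60],
  [[0,0,0],[0,0,0],60],
  [[0,0,0],[0,0,0],60],
])

```text
time: 13.37
tool_pos: [0.4882, -0.2409, 0.1473]
tcp_rot: [2.809, 1.407, 0.0]
wrist_force: [0.0, 0.1, 0.6]
width: 0.701
grip_force: 0.0
```

```bash
python3 -c "
from h import *
st();im=read_camera('wrist')
u,v=proj('wrist',[.4877,-.2405,.09]).astype(int);print(u,v)
cv2.imwrite('pics/w3.png',im[:,:,::-1])"
```

```text
t 13.37 p [ 488.2 -240.9  147.3] yaw 53.22 zdir [ 3.e-04 -2.e-04 -1.e+00] F [0.  0.1 0.6] T [ 0.02  0.02 -0.  ] w 59.8 g 0.0
250 263
```

View pics/w3.png

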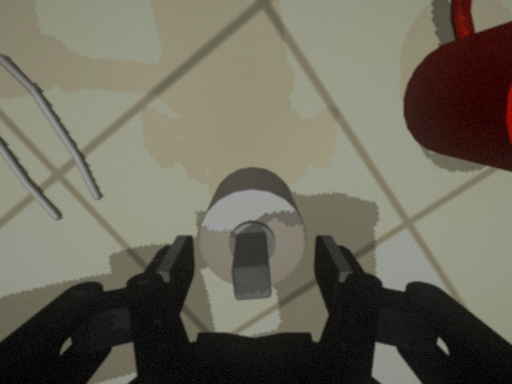

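The pin head at (252, 260) is centred and square between the fingers, so I close on it and lift it 20 mm.

step_arm([
  [[0,0,0],[0,0,0],8],
  [[0,0,0],[0,0,0],8],
  [[0,0,0],[0,0,0],8],
  [[0,0,0],[0,0,0],8],
  [[0,0,0],[0,0,0],8],
], grip_force=50)

```text
time: 13.83
tool_pos: [0.4884, -0.241, 0.1478]
tcp_rot: [2.808, 1.405, 0.001]
wrist_force: [0.4, -0.4, 3.6]
width: 0.18
grip_force: 49.0
```

step_arm([
  [[0,0,0],[0,0,0],8],
  [[0,0,0],[0,0,0],8],
  [[0,0,0],[0,0,0],8],
])

```text
time: 14.08
tool_pos: [0.4885, -0.241, 0.1478]
tcp_rot: [2.808, 1.405, 0.001]
wrist_force: [-1.0, 0.8, 6.1]
width: 0.178
grip_force: 49.2
```

step_arm([
  [[0,0,0],[0,0,-5],8],
  [[0,0,0],[0,0,-10],8],
  [[0,0,0],[0,0,-5],8],
  [[0,0,0],[0,0,0],8],
])

```text
time: 14.42
tool_pos: [0.4887, -0.2412, 0.1686]
tcp_rot: [2.807, 1.405, 0.002]
wrist_force: [0.0, -0.2, -0.6]
width: 0.181
grip_force: 48.7
```

```bash
python3 -c "
from h import *
pad()"
```

```text
t 14.42 p [ 488.7 -241.2  168.6] yaw 53.17 zdir [ 0.0024 -0.0013 -1.    ] F [ 0.  -0.2 -0.6] T [-0.02 -0.02 -0.01] w 15.5 g 48.7
pad [  49.65 -342.77] Fd [ 0.1 -0.2]
```

step_arm([
  [[0,0,0],[0,0,-25],8],
  [[0,0,0],[0,0,-30],8],
  [[0,0,0],[0,0,-25],8],
  [[0,0,-0.103],[0,0,0],8],
  [[0,0,-0.103],[0,0,0],8],
])

```text
time: 14.83
tool_pos: [0.4891, -0.2414, 0.2497]
tcp_rot: [2.642, 1.691, 0.004]
wrist_force: [-0.3, -0.4, -0.5]
width: 0.184
grip_force: 48.8
```

step_arm([
  [[0,0,-0.103],[0,0,0],8],
  [[0,0,-0.103],[0,0,0],8],
  [[0,0,0],[30,-5,0],8],
  [[0,0,0],[36,-5,0],8],
  [[0,0,0],[36,-5,0],8],
])

```text
time: 15.25
tool_pos: [0.4964, -0.1375, 0.2468]
tcp_rot: [-2.465, -1.948, -0.0]
wrist_force: [0.9, -0.4, -1.3]
width: 0.18
grip_force: 48.8
```

step_arm([
  [[0,0,0],[36,-5,0],8],
  [[0,0,0],[36,-5,0],8],
  [[0,0,0],[36,-5,0],8],
  [[0,0,0],[36,-5,0],8],
  [[0,0,0],[36,-5,0],8],
])

```text
time: 15.67
tool_pos: [0.5131, 0.0447, 0.2469]
tcp_rot: [2.462, 1.951, 0.0]
wrist_force: [1.0, 0.5, -0.4]
width: 0.177
grip_force: 48.8
```

step_arm([
  [[0,0,0],[36,-6,0],8],
  [[0,0,0],[26,-6,0],8],
  [[0,0,0],[0,0,0],8],
  [[0,0,0],[0,0,0],8],
  [[0,0,0],[0,0,0],8],
])

```text
time: 16.08
tool_pos: [0.5157, 0.1059, 0.2467]
tcp_rot: [2.461, 1.952, -0.001]
wrist_force: [-0.7, 0.4, -1.0]
width: 0.177
grip_force: 48.8
```

```bash
python3 -c "
from h import *
s,R=st();print('tcp',loc(s['tool_pos']),np.array(R).round(4).tolist());c=calibration('wrist');k=calibration('side');p=np.array(s['tool_pos'])
w=save('wrist','w4.png');d=save('side','s4.png')
for n,X in(('hole',[.5164,.1061,.064]),('tip',p+R[:,2]*.140),('collar',p+R[:,2]*.084)):print(n,proj('wrist',X,c).round(1),proj('side',X,k).round(1))
a=w[60:360,106:406];b=d[150:250,185:285]
cv2.imwrite('pics/m4.png',np.hstack([cv2.resize(a,(400,400),interpolation=3),cv2.resize(b,(400,400),interpolation=2)])[:,:,::-1])"
```

```text
t 16.08 p [515.7 105.9 246.7] yaw 76.82 zdir [-4.e-04 -6.e-04 -1.e+00] F [-0.7  0.4 -1. ] T [-0.04  0.   -0.08] w 15.2 g 48.8
tcp [-3.47  1.33] [[0.228, 0.9737, -0.0004], [0.9737, -0.228, -0.0006], [-0.0007, -0.0003, -1.0]]
hole [253.9 191. ] [234.1 205.4]
tip [253.  207.2] [233.5 194.5]
collar [252.6 239.5] [232.9 179. ]
```

View pics/m4.png

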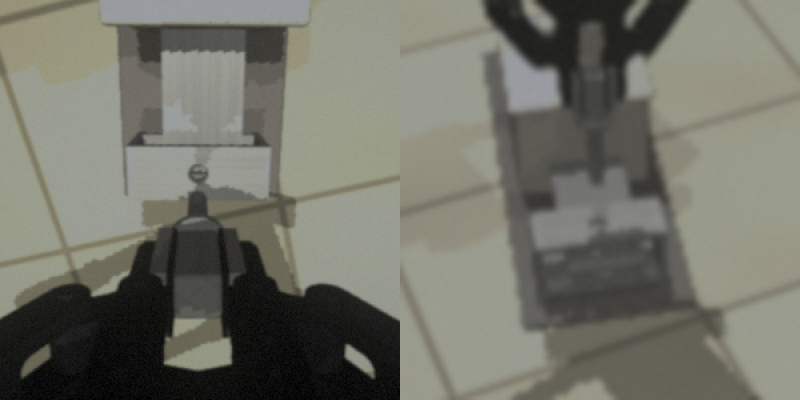

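The wrist view shows the hole at crop (198,173) and the pin shaft lined up just below it, with its end near (198,192). I lower the tip to a few millimetres above the plate and measure again.

step_arm([
  [[0,0,0],[0.4,0.6,14],8],
  [[0,0,0],[0,0,14],8],
  [[0,0,0],[0,0,8],8],
  [[0,0,0],[0,0,0],8],
  [[0,0,0],[0,0,0],8],
])

```text
time: 16.6
tool_pos: [0.5163, 0.1055, 0.2104]
tcp_rot: [-2.463, -1.949, 0.002]
wrist_force: [0.3, -0.6, -0.8]
width: 0.179
grip_force: 48.8
```

```bash
python3 -c "
from h import *
s,R=st();print('tcp',loc(s['tool_pos']));c=calibration('wrist');p=np.array(s['tool_pos'])
w=save('wrist','w5.png')
for n,X in(('hole',[.5164,.1061,.064]),('tip',p+R[:,2]*.140),('tip+x',p+R[:,2]*.140+R[:,0]*.005),('tip+y',p+R[:,2]*.140+R[:,1]*.005),('collar',p+R[:,2]*.084)):print(n,proj('wrist',X,c).round(1))
a=w[150:250,205:305]
cv2.imwrite('pics/m5.png',cv2.resize(a,(600,600),interpolation=2)[:,:,::-1])"
```

```text
t 16.6 p [516.3 105.5 210.4] yaw 76.7 zdir [-1.5e-03 -3.0e-04 -1.0e+00] F [ 0.3 -0.6 -0.8] T [-0.01  0.01  0.04] w 15.3 g 48.8
tcp [-2.82  1.05]
hole [253.2 203.6]
tip [253.  207.3]
tip+x [253.  200.7]
tip+y [259.8 207.3]
collar [252.6 239.6]
```

View pics/m5.png

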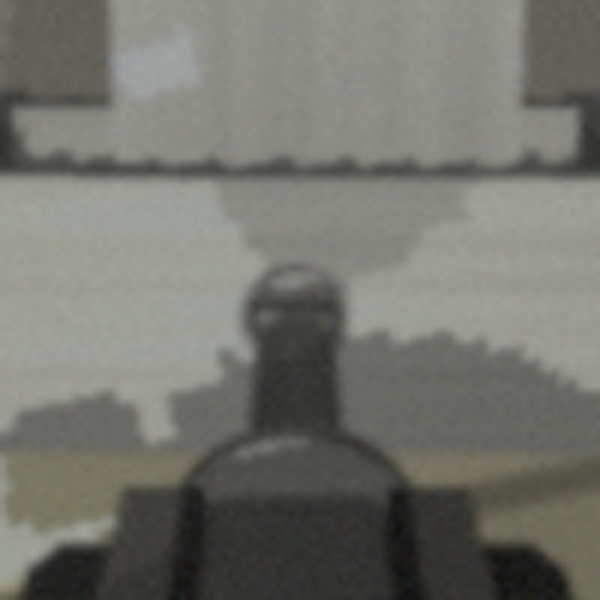

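The hole shows at crop column 295 (243–347), and the shaft is centred at 296, so they agree across dock x. Along dock y the pin end is slightly short of centre, so I check the pixel profile.

```bash
python3 -c "
from h import *
w=cv2.cvtColor(cv2.imread('pics/w5.png'),6)
print('cols',list(range(242,266,1)))
for r in range(190,224):print(r,w[r,242:266])"
```

```text
cols [242, 243, 244, 245, 246, 247, 248, 249, 250, 251, 252, 253, 254, 255, 256, 257, 258, 259, 260, 261, 262, 263, 264, 265]
190 [154 158 154 148 135 131 128 132 132 130 131 130 130 132 131 130 132 133
 131 131 131 131 132 132]
191 [159 159 157 152 145 139 137 132 134 132 134 131 133 132 132 131 130 131
 128 131 130 133 133 130]
192 [156 159 157 155 154 152 143 137 133 133 132 133 133 131 131 133 131 133
 130 131 132 133 133 133]
193 [158 161 157 160 158 158 151 141 132 129 128 125 127 126 130 128 133 133
 133 134 136 136 133 132]
194 [159 157 158 160 160 158 153 137 120 112 111 107 102 110 115 121 125 129
 130 134 136 136 135 136]
195 [158 160 156 158 159 153 138 117 103 103 112 117 118 116 117 118 114 119
 125 132 134 135 140 139]
196 [158 155 158 154 155 138 118 103 111 120 124 131 129 124 123 118 110 107
 115 125 133 142 147 150]
197 [157 155 156 150 140 116 105  96 111 123 124 127 124 113 104  98  97  94
 100 113 127 143 151 151]
198 [158 157 156 145 126 104  91  87  93 101 102 102  98  93  86  86  86  83
  85 103 124 144 153 155]
199 [158 158 153 138 113  94  81  81  83  85  8
[... 1827 characters left out ...]
  88  67  54  47  54  47  54  51  53  54  52  53  53  55
  56  73  93 104 103 104]
218 [104 102 105 100  82  66  50  52  53  52  54  52  55  54  56  52  54  50
  52  70  88 101 102 105]
219 [105 104 105  98  81  63  53  51  52  54  54  54  55  55  55  55  53  53
  53  72  95 103 102 103]
220 [106 106 104 101  83  61  50  55  54  55  57  58  53  56  59  57  61  57
  53  71  90  99 103 103]
221 [106 105 104  97  81  65  56  63  59  59  65  66  63  62  64  59  60  58
  56  66  79  94 100 102]
222 [100  94  84  82  74  66  64  70  72  73  78  78  75  76  69  64  60  59
  57  61  65  74  84  93]
223 [ 88  79  74  69  73  77  87  97  95  99  96 100  96  94  85  70  70  65
  60  55  56  60  62  72]
```

step_arm([
  [[0,0,0],[1,0,2],8],
  [[0,0,0],[0,0,1.5],8],
  [[0,0,0],[0,0,1],8],
  [[0,0,0],[0,0,0],8],
])

```text
time: 16.98
tool_pos: [0.5169, 0.1074, 0.2065]
tcp_rot: [2.462, 1.951, 0.0]
wrist_force: [0.1, 0.7, -0.1]
width: 0.178
grip_force: 48.8
```

step_arm([
  [[0,0,0],[0,0,1],8],
  [[0,0,0],[0,0,1],8],
  [[0,0,0],[0,0,0],8],
])

```text
time: 17.23
tool_pos: [0.5167, 0.1074, 0.2042]
tcp_rot: [-2.462, -1.951, 0.0]
wrist_force: [-0.6, 0.1, -1.4]
width: 0.176
grip_force: 48.8
```

step_arm([
  [[0,0,0],[0,0,1],8],
  [[0,0,0],[0,0,0],8],
])

```text
time: 17.4
tool_pos: [0.5168, 0.1073, 0.2032]
tcp_rot: [-2.462, -1.951, 0.0]
wrist_force: [0.1, 0.4, -1.0]
width: 0.181
grip_force: 48.8
```

```bash
python3 -c "
from h import *
pad()"
```

```text
t 17.4 p [516.8 107.3 203.2] yaw 76.78 zdir [-3.e-04 -0.e+00 -1.e+00] F [ 0.1  0.4 -1. ] T [ 0.   -0.02  0.04] w 15.4 g 48.8
pad [-2.79  2.95] Fd [0.  0.5]
```

step_arm([
  [[0,0,0],[-0.7,0,0],8],
  [[0,0,0],[0,0,1],8],
  [[0,0,0],[0,0,0],8],
])

```text
time: 17.65
tool_pos: [0.5166, 0.1066, 0.2022]
tcp_rot: [-2.462, -1.951, 0.0]
wrist_force: [-0.3, 0.9, 1.0]
width: 0.172
grip_force: 48.8
```

step_arm([
  [[0,0,0],[0,0,1],8],
  [[0,0,0],[0,0,0],8],
])

```text
time: 17.82
tool_pos: [0.5166, 0.1066, 0.2012]
tcp_rot: [-2.462, -1.951, 0.0]
wrist_force: [0.4, -0.1, -0.8]
width: 0.177
grip_force: 48.8
```

step_arm([
  [[0,0,0],[0,0,1],8],
  [[0,0,0],[0,0,0],8],
])

```text
time: 17.98
tool_pos: [0.5166, 0.1066, 0.2002]
tcp_rot: [-2.462, -1.951, 0.0]
wrist_force: [-0.3, -0.1, -0.5]
width: 0.176
grip_force: 48.8
```

```bash
python3 -c "
from h import *
pad()"
```

```text
t 17.98 p [516.6 106.6 200.2] yaw 76.78 zdir [-3.e-04 -0.e+00 -1.e+00] F [-0.3 -0.1 -0.5] T [0.05 0.04 0.04] w 15.1 g 48.8
pad [-2.78  2.25] Fd [-0.2 -0.2]
```

step_arm([
  [[0,0,0],[0,0,2],8],
  [[0,0,0],[0,0,2],8],
  [[0,0,0],[0,0,0],8],
])

```text
time: 18.23
tool_pos: [0.5164, 0.1066, 0.1958]
tcp_rot: [-2.462, -1.951, 0.001]
wrist_force: [-0.1, 0.3, -0.6]
width: 0.178
grip_force: 48.8
```

step_arm([
  [[0,0,0],[0,0,2],8],
  [[0,0,0],[0,0,2],8],
  [[0,0,0],[0,0,0],8],
])

```text
time: 18.48
tool_pos: [0.5164, 0.1066, 0.1918]
tcp_rot: [-2.462, -1.951, 0.001]
wrist_force: [-0.1, 1.4, 0.3]
width: 0.175
grip_force: 48.8
```

step_arm([
  [[0,0,0],[0,0,2],8],
  [[0,0,0],[0,0,2],8],
  [[0,0,0],[0,0,0],8],
])

```text
time: 18.73
tool_pos: [0.5164, 0.1066, 0.1879]
tcp_rot: [-2.462, -1.951, 0.001]
wrist_force: [0.3, -0.7, -0.2]
width: 0.182
grip_force: 48.8
```

```bash
python3 -c "
from h import *
pad()"
```

```text
t 18.73 p [516.4 106.6 187.9] yaw 76.77 zdir [-8.e-04 -1.e-04 -1.e+00] F [ 0.3 -0.7 -0.2] T [-0.   -0.02  0.  ] w 15.6 g 48.8
pad [-2.99  2.14] Fd [ 0.5 -0.7]
```

step_arm([
  [[0,0,0],[0,0,2],8],
  [[0,0,0],[0,0,2],8],
  [[0,0,0],[0,0,0],8],
])

```text
time: 18.98
tool_pos: [0.5164, 0.1066, 0.1839]
tcp_rot: [-2.462, -1.951, 0.001]
wrist_force: [0.0, 0.6, -0.3]
width: 0.179
grip_force: 48.8
```

step_arm([
  [[0,0,0],[0,0,1],8],
  [[0,0,0],[0,0,1],8],
  [[0,0,0],[0,0,0],8],
])

```text
time: 19.23
tool_pos: [0.5166, 0.1066, 0.1822]
tcp_rot: [-2.462, -1.951, 0.0]
wrist_force: [-0.9, 0.4, -1.5]
width: 0.178
grip_force: 48.8
```

step_arm([
  [[0,0,0],[0,0,1],8],
  [[0,0,0],[0,0,1],8],
  [[0,0,0],[0,0,0],8],
])

```text
time: 19.48
tool_pos: [0.5166, 0.1066, 0.1802]
tcp_rot: [-2.462, -1.951, 0.0]
wrist_force: [-0.6, 0.1, -1.1]
width: 0.175
grip_force: 48.8
```

```bash
python3 -c "
from h import *
pad()"
```

```text
t 19.48 p [516.6 106.6 180.2] yaw 76.78 zdir [-3.e-04 -0.e+00 -1.e+00] F [-0.6  0.1 -1.1] T [-0.02  0.01  0.03] w 14.9 g 48.8
pad [-2.8   2.22] Fd [-0.6 -0. ]
```

step_arm([
  [[0,0,0],[0,0,2],8],
  [[0,0,0],[0,0,2],8],
  [[0,0,0],[0,0,0],8],
])

```text
time: 19.73
tool_pos: [0.5164, 0.1065, 0.1758]
tcp_rot: [-2.462, -1.951, 0.001]
wrist_force: [0.2, -0.3, -1.3]
width: 0.176
grip_force: 48.8
```

step_arm([
  [[0,0,0],[0,0,2],8],
  [[0,0,0],[0,0,2],8],
  [[0,0,0],[0,0,0],8],
])

```text
time: 19.98
tool_pos: [0.5164, 0.1066, 0.1718]
tcp_rot: [-2.462, -1.951, 0.001]
wrist_force: [0.3, -0.8, -1.8]
width: 0.181
grip_force: 48.8
```

step_arm([
  [[0,0,0],[0,0,2],8],
  [[0,0,0],[0,0,2],8],
  [[0,0,0],[0,0,2],8],
  [[0,0,0],[0,0,2],8],
  [[0,0,0],[0,0,0],8],
])

```text
time: 20.4
tool_pos: [0.5164, 0.1066, 0.1638]
tcp_rot: [-2.462, -1.951, 0.001]
wrist_force: [-0.3, 0.0, -1.4]
width: 0.181
grip_force: 48.8
```

```bash
python3 -c "
from h import *
pad()"
```

```text
t 20.4 p [516.4 106.6 163.8] yaw 76.78 zdir [-9.e-04 -1.e-04 -1.e+00] F [-0.3  0.  -1.4] T [ 0.08  0.01 -0.  ] w 15.5 g 48.8
pad [-3.03  2.14] Fd [-0.3 -0. ]
```

step_arm([
  [[0,0,0],[0,0,1],8],
  [[0,0,0],[0,0,1],8],
  [[0,0,0],[0,0,1],8],
  [[0,0,0],[0,0,0],8],
])

```text
time: 20.73
tool_pos: [0.5166, 0.1066, 0.1612]
tcp_rot: [-2.462, -1.951, 0.0]
wrist_force: [0.5, 0.6, -1.2]
width: 0.173
grip_force: 48.8
```

step_arm([
  [[0,0,0],[0,0,1],8],
  [[0,0,0],[0,0,1],8],
  [[0,0,0],[0,0,0],8],
])

```text
time: 20.98
tool_pos: [0.5166, 0.1066, 0.1592]
tcp_rot: [-2.462, -1.951, 0.0]
wrist_force: [-0.4, 1.3, -0.9]
width: 0.177
grip_force: 48.8
```

step_arm([
  [[0,0,0],[0,0,1],8],
  [[0,0,0],[0,0,1],8],
  [[0,0,0],[0,0,0],8],
])

```text
time: 21.23
tool_pos: [0.5166, 0.1066, 0.1571]
tcp_rot: [-2.462, -1.951, 0.001]
wrist_force: [-0.1, -0.6, -1.0]
width: 0.179
grip_force: 48.8
```

```bash
python3 -c "
from h import *
pad()"
```

```text
t 21.23 p [516.6 106.6 157.1] yaw 76.78 zdir [-4.e-04 -0.e+00 -1.e+00] F [-0.1 -0.6 -1. ] T [-0.03  0.03 -0.01] w 15.3 g 48.8
pad [-2.85  2.19] Fd [ 0.  -0.6]
```

step_arm([
  [[0,0,0],[0,0,2],8],
  [[0,0,0],[0,0,2],8],
  [[0,0,0],[0,0,2],8],
  [[0,0,0],[0,0,1],8],
  [[0,0,0],[0,0,0],8],
])

```text
time: 21.65
tool_pos: [0.5164, 0.1066, 0.1499]
tcp_rot: [-2.462, -1.951, 0.001]
wrist_force: [-0.1, 0.6, 0.5]
width: 0.179
grip_force: 48.8
```

step_arm([
  [[0,0,0],[0,0,1],8],
  [[0,0,0],[0,0,0],8],
])

```text
time: 21.82
tool_pos: [0.5166, 0.1066, 0.1492]
tcp_rot: [-2.462, -1.951, 0.0]
wrist_force: [0.8, 0.1, -0.6]
width: 0.173
grip_force: 48.8
```

step_arm([
  [[0,0,0],[0,0,0.7],8],
  [[0,0,0],[0,0,0],8],
])

```text
time: 21.98
tool_pos: [0.5167, 0.1066, 0.1486]
tcp_rot: [-2.462, -1.951, 0.0]
wrist_force: [-0.5, -0.1, -0.9]
width: 0.18
grip_force: 48.8
```

```bash
python3 -c "
from h import *
pad()"
```

```text
t 21.98 p [516.7 106.6 148.6] yaw 76.78 zdir [-1.e-04 -0.e+00 -1.e+00] F [-0.5 -0.1 -0.9] T [ 0.01 -0.03 -0.03] w 15.4 g 48.8
pad [-2.72  2.25] Fd [-0.5 -0.2]
```

step_arm([
  [[0,0,0],[0,0,0.5],8],
  [[0,0,0],[0,0,0],8],
])

```text
time: 22.15
tool_pos: [0.5167, 0.1066, 0.1482]
tcp_rot: [-2.462, -1.951, 0.0]
wrist_force: [-0.4, 0.8, -0.6]
width: 0.18
grip_force: 48.8
```

step_arm([
  [[0,0,0],[0,0,0.5],8],
  [[0,0,0],[0,0,0],8],
])

```text
time: 22.32
tool_pos: [0.5168, 0.1066, 0.1479]
tcp_rot: [2.462, 1.951, 0.0]
wrist_force: [-0.2, 0.3, -0.0]
width: 0.182
grip_force: 49.1
```

step_arm([
  [[0,0,0],[0,0,0.5],8],
  [[0,0,0],[0,0,0],8],
])

```text
time: 22.48
tool_pos: [0.5168, 0.1066, 0.1478]
tcp_rot: [2.462, 1.951, 0.0]
wrist_force: [-2.0, 0.1, 4.3]
width: 0.18
grip_force: 49.5
```

The collar touched down at the expected height with 4 N, so I open and back away.

step_arm([
  [[0,0,0],[0,0,-0.5],8],
  [[0,0,0],[0,0,0],45],
  [[0,0,0],[0,0,0],45],
  [[0,0,0],[0,0,0],45],
  [[0,0,0],[0,0,0],45],
])

```text
time: 22.9
tool_pos: [0.5167, 0.1066, 0.1475]
tcp_rot: [-2.462, -1.951, 0.0]
wrist_force: [0.6, 1.0, -0.1]
width: 0.53
grip_force: 0.0
```

step_arm([
  [[0,0,0],[0,0,-8],45],
  [[0,0,0],[0,0,-20],45],
  [[0,0,0],[0,0,-30],45],
  [[0,0,0],[0,0,-30],45],
  [[0,0,0],[0,0,-30],45],
])

```text
time: 23.32
tool_pos: [0.5163, 0.1066, 0.2671]
tcp_rot: [-2.462, -1.951, 0.001]
wrist_force: [1.0, -0.4, -0.4]
width: 0.527
grip_force: 0.0
```

step_arm([
  [[0,0,0],[-30,0,0],45],
  [[0,0,0],[-30,0,0],45],
  [[0,0,0],[-30,0,0],45],
  [[0,0,0],[0,0,0],45],
  [[0,0,0],[0,0,0],45],
])

```text
time: 23.73
tool_pos: [0.4959, 0.0179, 0.2663]
tcp_rot: [2.465, 1.947, 0.001]
wrist_force: [0.2, 1.1, 0.2]
width: 0.528
grip_force: 0.0
```

```bash
python3 -c "
from h import *
st();c=calibration('wrist')
w=save('wrist','w6.png');d=save('side','s6.png')
for q,z in(('pin_head',.085),('caddy_grip',.119)):
  for cam in('wrist','side'):
    for x in tip_of(cam,q)[:1]:X=onz(cam,x['at'],z);print(q,cam,x['score'],X.round(4),loc(X))
u,v=proj('side',[.5167,.1066,.085]).astype(int);b=d[v-50:v+50,u-50:u+50]
cv2.imwrite('pics/m6.png',np.hstack([cv2.resize(w,(400,300)),cv2.resize(b,(300,300),interpolation=2)])[:,:,::-1])"
```

```text
t 23.73 p [495.9  17.9 266.3] yaw 76.62 zdir [ 9.e-04  2.e-04 -1.e+00] F [0.2 1.1 0.2] T [ 0.04 -0.    0.02] w 45.1 g 0.0
pin_head wrist 0.88 [0.5185 0.1045 0.085 ] [-0.42  0.59]
pin_head side 0.57 [0.5151 0.109  0.085 ] [-4.81  4.17]
caddy_grip side 0.59 [0.55   0.2426 0.119 ] [ -1.3  142.29]
```

View pics/m6.png

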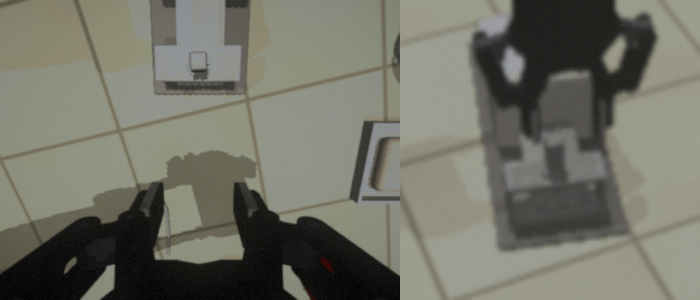

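The pin stands upright on the bracket, at (198, 62) in the wrist view. Its collar is seated, the caddy is home and the gripper is clear.

```bash
python3 -c "
from workcell import *
print(finish_job())"
```

```text
the job is handed in; nothing more can be done
None
```

The caddy is home, the pin is threaded down through the bracket with its collar seated and released, and the job was handed in at about 24 s of robot time; no verdict was returned.

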